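# Swap the faulty power module in a packed tray

## Robot

A 6-joint arm with a two-finger parallel gripper is mounted at the origin on the work surface. World frame = base frame: x ahead of the robot, y to its left, z up, the work surface at z = 0. Lengths are in m, angles in rad, forces in N, time in s.
With the tool pointing down it reaches from about 0.275 to 0.825 m from the base axis. Payload 4.9 kg.
Tool frame: the origin (TCP) lies midway between the tips of the shut fingers; the grasp point (between the pads) lies 19 mm behind it (bot.grip_depth is the distance from the TCP to the grasp point, in m); z points along the fingers, y is the line along which they close (so a half turn about z gives the same grasp; the last joint's range is limited). The gripper opens to 85 mm and grips with 20 to 120 N. Pads are 22 mm wide; open, the fingers measure 114 mm over their backs; the gripper's body (76 mm by 85 mm) begins 54 mm behind the grasp point. The pads swing forward as they close: fully open they stand 13 mm farther back than shut.
Start: joints at [-1.262, 0.326, -0.193, 1.052, 0, 1.437], TCP at [0.236, -0.497, 0.231] pointing down, gripper open.
Joint ranges: [-2.65, 2.65], [-0.97, 1.79], [-1.3, 1.35], [-1.93, 2.1], [-1.47, 1.37], [-3.14, 3.14]. Speed limits (rad/s): [2.57, 2.57, 3.14, 3.14, 3.14, 3.14].

## Interface

Orientations are given as a unit quaternion [w, x, y, z].
In Python, from cell import bot gives the robot as it stands. Calls block until the motion is done:
- bot.move_pose(position, orientation): joint-space move of the TCP to a pose.
- bot.move_linear(position, speed=0.15, rotation=None, until_force=None): straight line of the TCP; rotation=None keeps the orientation; speed is the mean speed in m/s. With until_force (N) it stops when the force on the tool has changed by that much, and returns True; else False.
- bot.goto_joints(angles): joint-space move.
- bot.set_gripper(opening, grasp_force=None): opening from 0.0 (shut) to 1.0 (fully open); grasp_force is the grip in N (None keeps the last); returns when the fingers have stopped.
- bot.wait(seconds).
- bot.solve_ik(position, orientation): joint angles nearest the present ones, or None.
- bot.camera(name): name is "side" or "top"; returns the picture (420x560x3 uint8, red, green, blue); there is no depth.
- bot.calibration(name): a dict with "mtx" (3x3 intrinsics, pixels), "extrinsics" (4x4, takes a point from world to camera coordinates). Camera axes: x right, y down, z forward; pixel columns grow to the right and rows downward; lengths in m; the calibration is good to about 2 mm. A picture is of the moment at which its call begins. calibration takes no time and is no camera call.
A pose or a line that the arm cannot do raises bot.PlanningError and nothing moves.
- bot.close_job(): hands the job in; it is judged then, once.
Trained networks look in the newest picture that a camera, given by its name, has taken for a name from the list of things; names that differ only in an ending like _2 or _b are one class to them, and where a whole thing is asked for, a point or a joint stands for the part that bears it (a point fixed in the world has none). Each returns a list of dicts, best first, with "confidence" (0 to 1); they miss things now and then, are a little off and sometimes report something else, mostly with a low value. They report only what shows in the picture. A call takes as long as a camera call. They do not tell look-alikes from the thing itself.
- bot.search_frame(camera, thing): "bbox" ([left, top, width, height] in pixels, round what is visible of it).
Readings, each from a call of its own:
- bot.read_clock(): time.
- bot.read_joint_positions(): joint angles.
- bot.read_joint_vel(): joint speeds.
- bot.read_joint_efforts(): joint torques, N m.
- bot.read_position(): TCP position.
- bot.read_tool_rot(): TCP orientation.
- bot.read_ft_force(): force on the tool from outside, world axes, zero at the start.
- bot.read_moment(): the same for the moment, N m.
- bot.read_gripper_width(): opening from 0.0 (shut) to 1.0 (fully open).
- bot.read_finger_force(): force on a finger pad.
Only numpy, scipy, OpenCV 4.12 (cv2) and the standard library are available. Lean on these libraries where they do the work, as an engineer would, in place of code of your own. Each camera call takes 0.05 s, during which the arm holds its last target. There are 200 camera calls.

## Task

One of the five power modules standing in the long black tray has lost the terminal block from its top: lift it out and stand it upright in the small grey reject tray, in the free space beside the reject that is already there. Then take the good spare of the same size from the bench and stand it in the gap, fully down on the tray floor, with its terminal block on the same side as those of its neighbours. Set both modules down rather than dropping them, and do not disturb the other modules or anything else on the bench.

Things in the scene. Friction and masses are not known exactly. Their poses are not given: they have to be found in the camera images.
- tray: long black tray fixed on the bench, outer 74 mm (its x) by 184 mm (its y), walls 4 mm thick and 16 mm high, floor 3 mm thick; origin: centre of its underside, z up. Five modules stand in it in one row along its y, 34.5 mm apart centre to centre (2.5 mm of air between neighbours), centred, all with their terminal blocks towards the tray's -x side
- reject_tray: small grey plastic reject tray fixed on the bench, outer 96 mm (its x) by 132 mm (its y), walls 4 mm thick and 16 mm high, floor 3 mm thick; origin: centre of its underside, z up. An earlier reject stands somewhere along its y; the wider free space beside it takes another module standing with its 56 mm length along the tray's x
- faulty: the faulty module, in one of the three middle places of the row: an aluminium module box 56 mm long (its x), 32 mm wide (its y) and 62 mm tall, 0.14 to 0.28 kg; origin: centre of its underside, z up; bare flat top without a terminal block, with three small black pin holes across its -x end
- spare: the good spare module, standing upright and loose on the bench between the wide module and the bottle, with only its two 32 mm wide ends (+x and -x) free for the fingers: an aluminium module box 56 mm long (its x), 32 mm wide (its y) and 62 mm tall, 0.14 to 0.28 kg; origin: centre of its underside, z up; a black terminal block 12 x 26 mm, 10 mm high, sits on its top across the -x end (block centre 18 mm from the module's middle, block top 72 mm above the underside)
- spare_terminal (a point): centre of the top of the spare's terminal block, 18 mm from the module's middle towards its -x end, 72 mm above its underside
- old_reject: the earlier reject, standing loose in the reject tray, its x along that tray's x: an aluminium module box 56 mm long (its x), 32 mm wide (its y) and 62 mm tall, 0.14 to 0.28 kg; origin: centre of its underside, z up; bare top without a terminal block. Leave it alone
- end_a: good module at an end of the row, standing loose in the row in the long tray, its x along the tray's x: an aluminium module box 56 mm long (its x), 32 mm wide (its y) and 62 mm tall, 0.14 to 0.28 kg; origin: centre of its underside, z up; a black terminal block 12 x 26 mm, 10 mm high, sits on its top across the -x end (block centre 18 mm from the module's middle, block top 72 mm above the underside). Leave it alone
- good_a: good module in one of the three middle places of the row, standing loose in the row in the long tray, its x along the tray's x: an aluminium module box 56 mm long (its x), 32 mm wide (its y) and 62 mm tall, 0.14 to 0.28 kg; origin: centre of its underside, z up; a black terminal block 12 x 26 mm, 10 mm high, sits on its top across the -x end (block centre 18 mm from the module's middle, block top 72 mm above the underside). Leave it alone
- good_b: good module in one of the three middle places of the row, standing loose in the row in the long tray, its x along the tray's x: an aluminium module box 56 mm long (its x), 32 mm wide (its y) and 62 mm tall, 0.14 to 0.28 kg; origin: centre of its underside, z up; a black terminal block 12 x 26 mm, 10 mm high, sits on its top across the -x end (block centre 18 mm from the module's middle, block top 72 mm above the underside). Leave it alone
- end_b: good module at an end of the row, standing loose in the row in the long tray, its x along the tray's x: an aluminium module box 56 mm long (its x), 32 mm wide (its y) and 62 mm tall, 0.14 to 0.28 kg; origin: centre of its underside, z up; a black terminal block 12 x 26 mm, 10 mm high, sits on its top across the -x end (block centre 18 mm from the module's middle, block top 72 mm above the underside). Leave it alone
- wide_module: bystander: a module of another, wider model, 56 mm (its x) by 44 mm (its y), 62 mm tall plus a 10 mm terminal block, standing loose beside a broad side of the spare with at least 21 mm of air; origin: centre of its underside
- bottle: bystander: white plastic dropper bottle, 38 mm across, 90 mm tall, standing loose on the other side of the spare with at least 31 mm of air; origin: centre of its underside
- scanner_stand: bystander: empty hand scanner stand on a round foot 100 mm across, gooseneck and fork up to 176 mm high, fork reaching 76 mm to its -x; loose, on the far side of the bench; origin: centre of its underside
- mouse: bystander: white computer mouse 100 x 56 x 31 mm, loose on the far side of the bench; origin: centre of its underside
There are look-alikes about, which are no part of the job. What is shaped like the spare but orange is not meant.

How it is judged:
By the outcome, as a careful person would: the job done as asked, in the order asked, and still so for the second after the job is handed in, with the robot touching nothing.
It also fails if it takes over 70 s, if anything falls off the work surface, if the arm or the gripper's body presses on something with over 40 N, if the wrist force passes 120 N, or if a joint passes its speed limit or range.

## Working session

There is one attempt and no reset: what is moved stays moved. The work goes in short steps, each a Python script; the robot and the scene stay as the last script left them, time stands still between calls to the robot, and variables do not carry over. Pictures are saved under pics/ and viewed, at most 10 in all, crops included, and the job is handed in when it is done.

```bash
mkdir -p pics; ls
python3 - <<'E'
from cell import bot
import cv2
for n in("top","side"):
    im=bot.camera(n); cv2.imwrite(f"pics/{n}0.png",im[:,:,::-1])
    c=bot.calibration(n); print(n,c["mtx"].round(1).tolist(),c["extrinsics"].round(4).tolist())
    for t in("tray","reject_tray","faulty","spare","spare_terminal","old_reject","wide_module","bottle"):
        print(t,[([round(v) for v in d["bbox"]],round(d["confidence"],2)) for d in bot.search_frame(n,t)][:5])
E
```

```text
pics
top [[537.3, 0.0, 267.3], [0.0, 537.3, 204.1], [0.0, 0.0, 1.0]] [[-0.0258, -0.9995, -0.0153, 0.0214], [-0.9945, 0.0272, -0.1014, 0.585], [0.1017, 0.0126, -0.9947, 1.5139], [0.0, 0.0, 0.0, 1.0]]
tray [([241, 213, 72, 27], 0.9)]
reject_tray [([153, 230, 49, 38], 0.92), ([269, 209, 14, 20], 0.38)]
faulty [([255, 205, 17, 22], 0.61)]
spare [([395, 240, 21, 18], 0.69), ([342, 179, 23, 14], 0.58), ([354, 218, 24, 19], 0.54)]
spare_terminal [([355, 215, 25, 20], 0.69), ([397, 238, 19, 23], 0.64)]
old_reject [([163, 239, 15, 20], 0.75)]
wide_module [([338, 234, 26, 22], 0.94)]
bottle [([373, 201, 14, 17], 0.61), ([152, 227, 51, 41], 0.44)]
side [[542.4, 0.0, 282.4], [0.0, 542.4, 213.6], [0.0, 0.0, 1.0]] [[0.997, -0.077, 0.0044, -0.6102], [-0.0562, -0.764, -0.6428, 0.0925], [0.0529, 0.6406, -0.766, 1.3213], [0.0, 0.0, 0.0, 1.0]]
tray [([234, 216, 42, 61], 0.8), ([268, 335, 13, 26], 0.2)]
reject_tray [([202, 145, 42, 34], 0.88)]
faulty [([245, 206, 27, 26], 0.54)]
spare [([293, 293, 12, 42], 0.85), ([232, 310, 34, 38], 0.63), ([198, 366, 34, 35], 0.61)]
spare_terminal [([292, 292, 16, 39], 0.95), ([196, 367, 36, 33], 0.8), ([234, 313, 29, 36], 0.72)]
old_reject [([233, 212, 42, 63], 0.34)]
wide_module [([209, 293, 32, 42], 0.86)]
bottle [([264, 334, 19, 34], 0.84)]
```

Run:
```python
import cv2
t=cv2.imread("pics/top0.png")[165:275,145:425]; s=cv2.imread("pics/side0.png")[130:410,160:360]
cv2.imwrite("pics/t1.png",cv2.resize(t,(784,308),interpolation=cv2.INTER_CUBIC))
cv2.imwrite("pics/t2.png",cv2.resize(cv2.imread("pics/top0.png")[170:270,320:425],None,fx=6,fy=6,interpolation=cv2.INTER_CUBIC))
cv2.imwrite("pics/s1.png",cv2.resize(s,(429,600),interpolation=cv2.INTER_CUBIC))
```

```text
(no output)
```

View pics/t1.png

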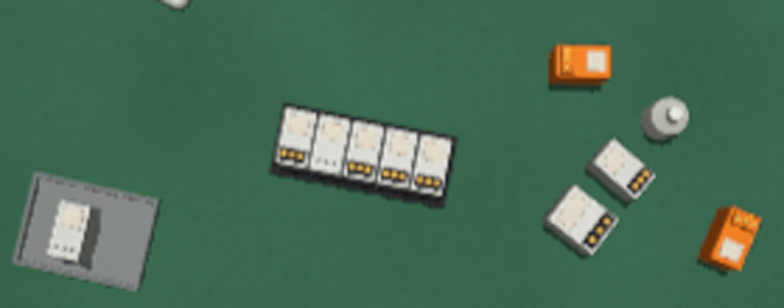

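View pics/s1.png

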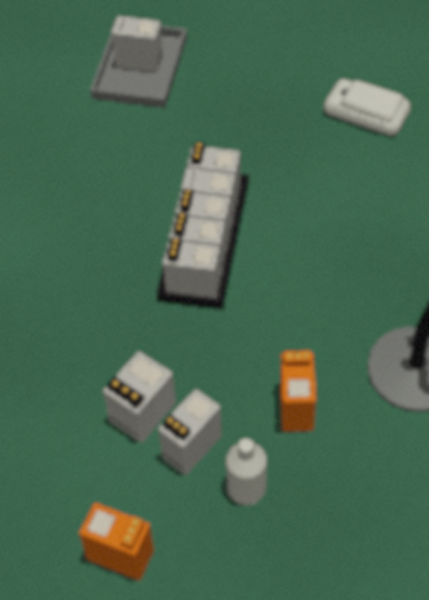

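View pics/t2.png

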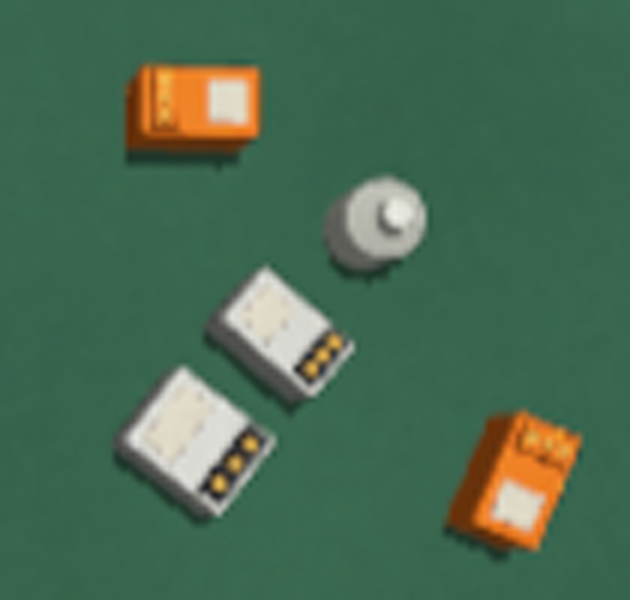

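The five-module row is at about (275,219) in the top view. The faulty one is second from the left at about (263,217): bare top with pin holes.

There are four candidates for the spare:
- **White 32 mm module at (368,225):** it stands between the wide module and the bottle, so it is the spare.
- **White module at (352,243):** this is the wide bystander.
- **Orange modules at (352,187) and (406,250):** these are look-alikes.

The enlarged crop confirms it, and the spare's block faces right-down. Next I'll fit poses by render-and-compare in both views.

```bash
cat > fit.py <<'E'
import numpy as np, cv2
from scipy.optimize import minimize
from cell import bot
CAL={n:bot.calibration(n) for n in("top","side")}
S=4
def proj(n,P):
    c=CAL[n]; q=(c["extrinsics"][:3,:3]@np.asarray(P,float).T).T+c["extrinsics"][:3,3]
    uv=(c["mtx"]@q.T).T; return uv[:,:2]/uv[:,2:]
def back(n,uv,z):
    c=CAL[n];R=c["extrinsics"][:3,:3];C=-R.T@c["extrinsics"][:3,3]
    d=R.T@np.linalg.inv(c["mtx"])@[*uv,1]; return C+d*(z-C[2])/d[2]
def corners(cx,cy,lx,ly): return np.array([[cx-lx/2,cy-ly/2],[cx+lx/2,cy-ly/2],[cx+lx/2,cy+ly/2],[cx-lx/2,cy+ly/2]])
def box(pose,cx,cy,lx,ly,z0,z1,ls,lt):
    """layers (points3d,label); sides by face, then top"""
    x,y,a=pose; R=np.array([[np.cos(a),-np.sin(a)],[np.sin(a),np.cos(a)]])
    q=corners(cx,cy,lx,ly)@R.T+[x,y]; L=[]
    for i in range(4):
        j=(i+1)%4; nrm=np.array([q[j][1]-q[i][1],q[i][0]-q[j][0]])
        L.append((np.array([[*q[i],z0],[*q[j],z0],[*q[j],z1],[*q[i],z1]]),f"{ls}{i}",nrm))
    L.append((np.c_[q,np.full(4,z1)],lt,None)); return L
def module(pose,cx=0,cy=0,z=0.,block=True,tag=""):
    L=box(pose,cx,cy,.056,.032,z,z+.062,"s"+tag,"top"+tag)
    if block: L+=box(pose,cx-.018,cy,.012,.026,z+.062,z+.072,"b","b")
    return L
def coverage(n,layers,win):
    x0,y0,w,h=win; C=CAL[n];R=C["extrinsics"][:3,:3];cam=-R.T@C["extrinsics"][:3,3]
    img=np.zeros((h*S,w*S),np.uint8); labs=["bg"]
    for P,l,nr in layers:
        if nr is not None and nr@(cam[:2]-P[0][:2])<=0: continue
        if l not in labs: labs.append(l)
        uv=(proj(n,P)-[x0,y0]+.5)*S-.5
        cv2.fillPoly(img,[np.round(uv*16).astype(np.int32)],labs.index(l),shift=4)
    return np.stack([cv2.resize((img==k).astype(np.float32),(w,h),interpolation=cv2.INTER_AREA).ravel() for k in range(len(labs))],1)
def fit(ims,build,p0,step,m=4):
    wins={}
    for n in ims:
        uv=np.vstack([proj(n,l[0]) for l in build(p0)]); lo=np.floor(uv.min(0)-m).astype(int); hi=np.ceil(uv.max(0)+m).astype(int)
        wins[n]=(*lo,*(hi-lo))
    # keep only pixels near the initial outline
    mask={n:cv2.dilate((1-coverage(n,build(p0),wins[n])[:,0]).reshape(wins[n][3],-1),np.ones((2*m+1,)*2))[:].ravel()>0 for n in ims}
    def cost(q):
        L=build(np.array(p0)+q*step); t=0
        for n in ims:
            x,y,w,h=wins[n]; I=ims[n][y:y+h,x:x+w].reshape(-1,3).astype(float)[mask[n]]; A=coverage(n,L,wins[n])[mask[n]]
            c=np.linalg.lstsq(A,I,rcond=None)[0]; t+=np.abs(I-A@c).mean()
        return t
    k=len(p0); best=None
    for it in range(3):
        s0=np.zeros(k) if best is None else best.x
        sim=np.vstack([s0]+[s0+e*(1 if it!=1 else -.6) for e in np.eye(k)])
        r=minimize(cost,s0,method="Nelder-Mead",options=dict(initial_simplex=sim,xatol=.01,fatol=1e-3,maxiter=300))
        if best is None or r.fun<best.fun: best=r
    return np.array(p0)+best.x*step,best.fun
PITCH=.0345
def row(p,faulty=1):  # slots k=-2..2 along tray y; faulty = slot index
    L=box(p,0,0,.074,.184,0,.016,"w","w")
    for f in box(p,0,0,.066,.176,.003,.003,"q","w")[-1:]: L.append(f)
    for k in range(-2,3): L+=module(p,0,k*PITCH,.003,k!=faulty)
    return L
def reject(p):
    L=box(p[:3],0,0,.096,.132,0,.016,"w","rim"); L+=box(p[:3],0,0,.088,.124,.003,.003,"q","floor")[-1:]
    return L+module(p[:3],0,p[3],.003,False)
E
cat > m1.py <<'E'
from fit import *
I={n:cv2.imread(f"pics/{n}0.png")[:,:,::-1] for n in("top","side")}
st=np.array([.004,.004,.05])
for name,b,p0,s in(("row",row,[*back("top",(274.6,218.6),.065)[:2],-.2],st),("spare",lambda p:module(p),[*back("top",(367.7,225.3),.062)[:2],.86],st),
  ("rej",reject,[*back("top",(176,247.9),.01)[:2],-.2,.02],np.array([.004,.004,.05,.004]))):
    for cams in(("top",),("side",),("top","side")):
        p,f=fit({c:I[c] for c in cams},b,p0,s); print(name,cams,p.round(4),round(f,2))
E
time python3 m1.py
```

```text
row ('top',) [ 0.5407 -0.0133 -0.2256] 9.54
row ('side',) [ 0.5439 -0.007  -0.2273] 18.34
row ('top', 'side') [ 0.5408 -0.0133 -0.2248] 31.92
spare ('top',) [ 0.5161 -0.2735  0.8312] 7.53
spare ('side',) [ 0.5188 -0.2704  0.8257] 8.25
spare ('top', 'side') [ 0.5171 -0.2725  0.8234] 18.79
rej ('top',) [ 0.4694  0.2745 -0.2421  0.0209] 10.52
rej ('side',) [ 4.718e-01  2.868e-01 -2.445e-01  3.000e-04] 5.06
rej ('top', 'side') [ 0.4695  0.2753 -0.236   0.0074] 14.23
real	0m3.090s
user	0m7.886s
sys	0m0.080s
```

```bash
sed -i 's/for k in range(-2,3): L+=/for k in range(2,-3,-1): L+=/' fit.py
cat > m1.py <<'E'
from fit import *
I={n:cv2.imread(f"pics/{n}0.png")[:,:,::-1] for n in("top","side")}
st=np.array([.004,.004,.05]); V={n:cv2.resize(I[n][:,:,::-1],None,fx=4,fy=4,interpolation=cv2.INTER_CUBIC) for n in I}
for name,b,p0,s in(("row",row,[.541,-.0125,-.226],st),("spare",module,[.5165,-.273,.828],st),
  ("rej",reject,[.47,.275,-.24,.021],np.array([.003,.003,.03,.003]))):
    for cams in(("top",),("side",)):
        p,f=fit({c:I[c] for c in cams},b,p0,s,3); print(name,cams,p.round(4),round(f,2))
        for P,l,nr in b(p):
            if nr is None: cv2.polylines(V[cams[0]],[np.round((proj(cams[0],P)+.5)*4).astype(int)],True,(0,0,255),1)
a=V["top"][170*4:275*4,150*4:330*4]; b=V["side"][130*4:350*4,190*4:310*4]
a=cv2.resize(a,(480,280)); o=np.zeros((590,800,3),np.uint8); o[:280,:480]=a; o[285:285+300,:480]=cv2.resize(V["top"][205*4:255*4,330*4:410*4],(480,300)); o[:587,480:]=cv2.resize(b,(320,587)); cv2.imwrite("pics/ov.png",o)
E
python3 m1.py
```

```text
row ('top',) [ 0.5406 -0.0133 -0.2264] 10.31
row ('side',) [ 0.5436 -0.009  -0.2246] 7.97
spare ('top',) [ 0.516  -0.2739  0.8352] 8.58
spare ('side',) [ 0.5188 -0.2705  0.833 ] 8.15
rej ('top',) [ 0.4691  0.2749 -0.2475  0.0197] 11.25
rej ('side',) [ 4.714e-01  2.867e-01 -2.474e-01  3.000e-04] 5.38
```

View pics/ov.png

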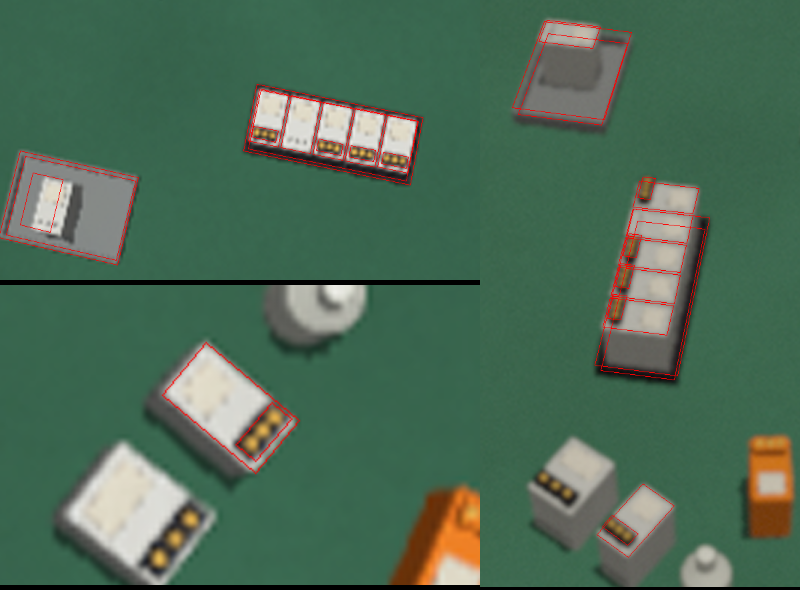

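Row and spare fits are good. The two cameras differ by a constant (3, 4) mm or so, so I average them for now and remove the bias once I've handled a module. Next I'll refit the old reject on its own, then lift the faulty module.

```bash
cat > arm.py <<'E'
from fit import *
from scipy.spatial.transform import Rotation as Ro
def quat(a,flip=False):
    a+=np.pi*flip; y=np.array([np.cos(a),np.sin(a),0]); z=np.array([0,0,-1.]); x=np.cross(y,z)
    q=Ro.from_matrix(np.c_[x,y,z]).as_quat(); return [q[3],*q[:3]]
def off(p,dx,dy): c,s=np.cos(p[2]),np.sin(p[2]); return np.array([p[0]+c*dx-s*dy,p[1]+s*dx+c*dy])
ROW=[.5421,-.0112,-.2255]; SPARE=[.5174,-.2722,.834]
def st(m=""): print(m,"t",round(bot.read_clock(),1),"p",np.round(bot.read_position(),4),"w",round(bot.read_gripper_width(),3),"F",np.round(bot.read_ft_force(),1))
E
python3 - <<'E'
from arm import *
I={n:cv2.imread(f"pics/{n}0.png")[:,:,::-1] for n in("top","side")}
RT=[.4691,.2749,-.2475]
for c in I:
    for d in(.008,.014):print(c,"old",[np.round(v,4) for v in fit({c:I[c]},lambda p:module(p,z=.003,block=False),[*off(RT,0,d),-.2475],np.array([.003,.003,.03]),2)])
def rt(p): return box(p,0,0,.096,.132,0,.016,"w","rim")
print("rt top",fit({"top":I["top"]},lambda p:reject([*p,.011]),RT,np.array([.002,.002,.02]),3))
for f in(0,1):
    q=quat(ROW[2],f); p=off(ROW,0,PITCH); print(f,[None if j is None else np.round(j,2) for j in(bot.solve_ik([*p,.2],q),bot.solve_ik([.5174,-.2722,.2],quat(.834,f)),bot.solve_ik([.46,.24,.2],quat(-.247,f)))])
E
```

```text
top old [array([ 0.4685,  0.2828, -0.2482]), np.float64(9.9923)]
top old [array([ 0.4693,  0.2823, -0.2159]), np.float64(9.3485)]
side old [array([ 0.4714,  0.2865, -0.2493]), np.float64(7.3284)]
side old [array([ 0.471 ,  0.2863, -0.2123]), np.float64(7.8707)]
rt top (array([ 0.46799279,  0.27245289, -0.23951123]), np.float64(7.872726385782091))
0 [array([-0.09,  0.35, -0.24,  0.98,  0.  ,  1.7 ]), array([-0.61,  0.41, -0.15,  1.01,  0.  ,  0.13]), array([ 0.34,  0.29, -0.32,  0.95,  0.  ,  2.16])]
1 [array([-0.09,  0.35, -0.24,  0.98,  0.  , -1.44]), array([-0.61,  0.41, -0.15,  1.01,  0.  , -3.02]), array([ 0.34,  0.29, -0.32,  0.95,  0.  , -0.99])]
```

Run:
```python
from arm import *
p=off(ROW,0,PITCH); q=quat(ROW[2])
bot.move_pose([*p,.16],q); st("above")
bot.move_linear([*p,.05],.12); print(bot.move_linear([*p,.023],.06,until_force=6)); st("down")
bot.set_gripper(0.0,60); st("grip"); print(bot.read_finger_force())
cv2.imwrite("pics/g_side.png",bot.camera("side")[:,:,::-1])
bot.move_linear([*p,.045],.04); st(); bot.move_linear([*p,.16],.12); st("lift")
cv2.imwrite("pics/l_side.png",bot.camera("side")[:,:,::-1])
a=cv2.imread("pics/g_side.png")[120:320,180:320];b=cv2.imread("pics/l_side.png")[120:320,180:320]
cv2.imwrite("pics/gl.png",cv2.resize(np.hstack([a,b]),(784,560),interpolation=cv2.INTER_CUBIC))
```

```text
above t 3.1 p [0.55   0.0215 0.1601] w 1.002 F [ 0.5 -0.1 -0.3]
False
down t 4.8 p [0.5496 0.0225 0.0226] w 0.999 F [ 1.3 -0.4 -0.7]
grip t 5.1 p [0.5503 0.0224 0.0235] w 0.65 F [-0.3 -0.1  2.7]
63.98678541183472
 t 5.9 p [0.5498 0.0225 0.0451] w 0.646 F [-0.3  0.9 -1.9]
lift t 7.0 p [0.5492 0.0225 0.1592] w 0.648 F [ 0.3 -0.1 -2.5]
```

View pics/gl.png

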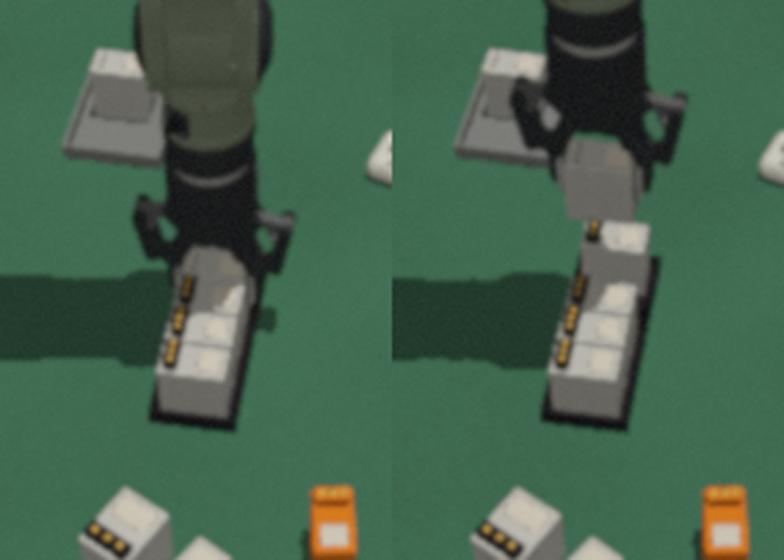

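Faulty module lifted cleanly and the gap is open; the neighbours are unmoved. Next I'll place it in the reject tray.

Run:
```python
from arm import *
RT=[.4695,.2742,-.24]; p=off(RT,0,-.034); q=quat(RT[2])
bot.move_pose([*p,.16],q); st("above")
bot.move_linear([*p,.032],.12); print(bot.move_linear([*p,.0195],.015,until_force=5)); st("down"); pp=bot.read_position()
bot.set_gripper(1.0); st("open"); bot.move_linear([*pp[:2],.17],.12)
S=SPARE; bot.move_pose([*off(S,0,0),.2],quat(S[2])); st("spare above")
I={n:bot.camera(n) for n in("side",)}; cv2.imwrite("pics/r_side.png",I["side"][:,:,::-1])
t=bot.camera("top"); cv2.imwrite("pics/r_top.png",t[:,:,::-1]); I["top"]=t
for c in I:
    print(c,[np.round(v,4) for v in fit({c:I[c]},lambda m:module(m,z=.003,block=False),[*p,-.24],np.array([.003,.003,.03]),3)],"tool",pp.round(4))
a=cv2.resize(I["top"][200:280,140:320],None,fx=3.4,fy=3.4,interpolation=cv2.INTER_CUBIC);cv2.imwrite("pics/rt.png",a[:,:,::-1])
```

```text
above t 8.0 p [0.462  0.2405 0.1599] w 0.653 F [-1.2  0.2 -2. ]
True
down t 9.8 p [0.4614 0.2412 0.0235] w 0.651 F [ 0.4 -0.7  5. ]
open t 10.2 p [0.4605 0.2409 0.0227] w 1.002 F [ 0.1 -0.2 -0.8]
spare above t 13.4 p [ 0.5175 -0.2715  0.1998] w 0.999 F [-0.3  0.9 -0.2]
side [array([ 0.4602,  0.2468, -0.2567]), np.float64(9.0578)] tool [0.4614 0.2412 0.0235]
top [array([ 0.4599,  0.2389, -0.2244]), np.float64(16.6709)] tool [0.4614 0.2412 0.0235]
```

View pics/rt.png

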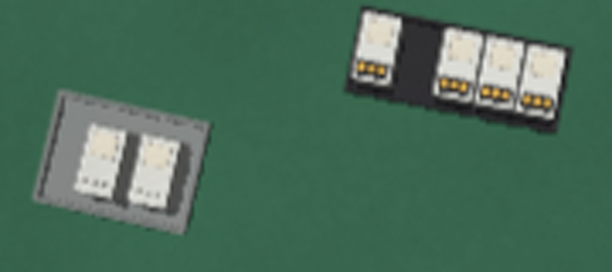

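Both rejects now stand side by side in the grey tray (the crop shows them at about (100,160) and (155,170)), and the gap in the row is clear. Next I'll squeeze the spare lightly, which centres it on the tool. Then I'll release and look again, to get the camera bias along its x.

```bash
cat >> arm.py <<'E'
def row4(p):
    L=box(p,0,0,.074,.184,0,.016,"w","w")+box(p,0,0,.066,.176,.003,.003,"q","w")[-1:]
    for k in(2,0,-1,-2): L+=module(p,0,k*PITCH,.003)
    return L
E
python3 - <<'E'
from arm import *
S=SPARE; p=off(S,0,0)
bot.move_linear([*p,.06],.15); print(bot.move_linear([*p,.020],.06,until_force=6)); st("down")
bot.set_gripper(0.0,20); st("squeeze"); pp=bot.read_position(); print(bot.read_tool_rot(),quat(S[2]))
bot.set_gripper(1.0); bot.move_linear([*p,.16],.15)
bot.goto_joints([-1.262,.326,-.193,1.052,0,1.437]); st("away")
I={n:np.mean([bot.camera(n).astype(float) for _ in range(4)],0) for n in("top","side")}
for n in I: cv2.imwrite(f"pics/q_{n}.png",I[n][:,:,::-1])
s3=np.array([.003,.003,.03])
for c in I:
    print(c,"spare",[np.round(v,4) for v in fit({c:I[c]},module,S,s3,3)],"tool",pp.round(4))
    print(c,"row",[np.round(v,4) for v in fit({c:I[c]},row4,ROW,s3,3)])
    b=[-.0015,-.002] if c=="top" else [.0015,.002]
    for k in(2,0): print(c,k,[np.round(v,4) for v in fit({c:I[c]},lambda m:module(m,z=.003),[*(off(ROW,0,k*PITCH)+b),ROW[2]],s3*.6,1)])
    P=off([.4695,.2742,-.24],0,-.034); print(c,"rej",[np.round(v,4) for v in fit({c:I[c]},lambda m:module(m,z=.003,block=False),[*(P+b),-.24],s3*.6,1)])
E
```

```text
False
down t 15.4 p [ 0.5175 -0.2723  0.02  ] w 0.998 F [-0.2 -1.5  0.3]
squeeze t 15.8 p [ 0.5178 -0.2724  0.0205] w 0.656 F [0.4 0.2 1.9]
[ 5.23324311e-04  3.60089340e-01  9.32917677e-01 -2.80820036e-05] [np.float64(0.0), np.float64(0.36012153260497964), np.float64(0.9329053980732669), np.float64(0.0)]
away t 18.7 p [ 0.2362 -0.4962  0.2307] w 1.0 F [ 0.3  0.2 -0.3]
top spare [array([ 0.5161, -0.2737,  0.8343]), np.float64(8.3379)] tool [ 0.5178 -0.2724  0.0205]
top row [array([ 0.5406, -0.0133, -0.2258]), np.float64(9.4263)]
top 2 [array([ 0.5563,  0.0538, -0.2139]), np.float64(13.8346)]
top 0 [array([ 0.5406, -0.0134, -0.2282]), np.float64(20.9402)]
top rej [array([ 0.4597,  0.2393, -0.2349]), np.float64(12.3615)]
side spare [array([ 0.5187, -0.2703,  0.8307]), np.float64(8.0468)] tool [ 0.5178 -0.2724  0.0205]
side row [array([ 0.5434, -0.0089, -0.2231]), np.float64(7.4766)]
side 2 [array([ 0.5585,  0.0572, -0.2104]), np.float64(20.1258)]
side 0 [array([ 0.5438, -0.0108, -0.2203]), np.float64(21.6284)]
side rej [array([ 0.4615,  0.2426, -0.236 ]), np.float64(6.0795)][ WARN:0@4.155] global loadsave.cpp:1063 imwrite_ Unsupported depth image for selected encoder is fallbacked to CV_8U.
```

The bias-corrected cameras agree within about 0.7 mm: the spare is at (.518,-.2725) and the gap centre at (.5503,.0219), yaw -0.225. Next I'll grasp the spare, carry it over the gap and look.

Run:
```python
from arm import *
S=[.518,-.2725,.833]; p=off(S,0,0); R=[.5426,-.0117,-.2248]
bot.move_pose([*p,.17],quat(S[2])); bot.move_linear([*p,.06],.12); print(bot.move_linear([*p,.020],.06,until_force=6))
bot.set_gripper(0.0,60); st("grip")
bot.move_linear([*p,.04],.05); bot.move_linear([*p,.18],.15); st("lift")
g=off(R,0,PITCH); bot.move_pose([*g,.17],quat(R[2])); bot.move_linear([*g,.088],.1); bot.wait(.2); st("over gap")
s=bot.camera("side"); cv2.imwrite("pics/h_side.png",s[:,:,::-1])
cv2.imwrite("pics/h.png",cv2.resize(s[130:300,200:310],None,fx=3.5,fy=3.5,interpolation=cv2.INTER_CUBIC)[:,:,::-1])
```

```text
False
grip t 22.7 p [ 0.5185 -0.2729  0.0206] w 0.648 F [ 0.1 -1.1  3.7]
lift t 24.4 p [ 0.5174 -0.2721  0.1789] w 0.652 F [-0.5 -0.7 -1.6]
over gap t 26.9 p [0.5508 0.0219 0.0887] w 0.646 F [ 0.3 -1.3 -2.7]
```

View pics/h.png

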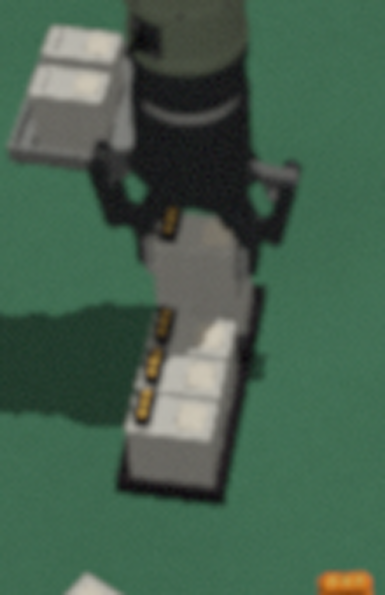

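The spare hangs over the gap with its block on the left (-x), in line with its neighbours' blocks. Next I'll lower it slowly under force watch.

Run:
```python
from arm import *
R=[.5426,-.0117,-.2248]; g=off(R,0,PITCH)
hit=bot.move_linear([*g,.030],.03,until_force=4); st(f"mid {hit}")
if not hit:
    print(bot.move_linear([*g,.0205],.012,until_force=5)); st("down")
    pp=bot.read_position()
    if pp[2]<.027:
        bot.set_gripper(1.0); st("open"); bot.move_linear([*g,.17],.12); bot.goto_joints([-1.262,.326,-.193,1.052,0,1.437]); st("away")
        o=[]
        for n,w in(("top",(150,180,180,95)),("side",(190,130,120,190))):
            I=bot.camera(n); x,y,a,b=w; o.append(cv2.resize(I[y:y+b,x:x+a],(int(a*(2.6 if n=="top" else 2.6)),int(b*2.6)),interpolation=cv2.INTER_CUBIC))
            rb=[-.0016,-.0014] if n=="top" else [.0004,.0026]
            f=lambda p:sum([module(p,0,k*PITCH,.003) for k in(2,1,0,-1,-2)],box(p,0,0,.074,.184,0,.016,"w","w"))
            print(n,fit({n:I},f,[*(np.array(R[:2])+rb),R[2]],np.array([.003,.003,.03]),3))
        v=np.zeros((494,468+312,3),np.uint8); v[:o[0].shape[0],:468]=o[0]; v[:,468:]=o[1][:494]; cv2.imwrite("pics/end.png",v[:,:,::-1])
```

```text
mid False t 29.1 p [0.5504 0.0219 0.0301] w 0.647 F [ 0.1  0.6 -2.2]
True
down t 29.6 p [0.5503 0.022  0.0236] w 0.65 F [-0.5  0.2  4.8]
open t 30.0 p [0.5491 0.022  0.0227] w 0.999 F [-0.3  0.3 -0.3]
away t 33.6 p [ 0.2365 -0.4962  0.2311] w 0.999 F [ 0.7 -0.8  0.1]
top (array([ 0.54055893, -0.01334836, -0.22724692]), np.float64(10.891559203587795))
side (array([ 0.5434667 , -0.00820448, -0.2228432 ]), np.float64(8.019965347781987))
```

View pics/end.png

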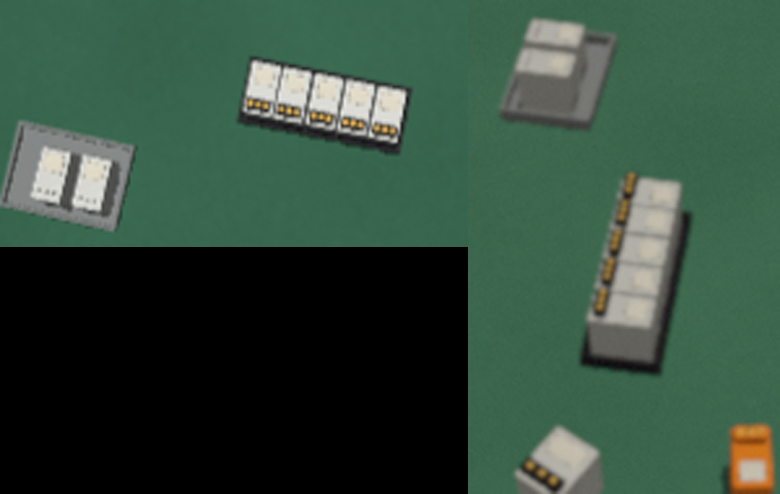

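The row is complete and flush: all five blocks line up on the -x side at about y=105–130 in the crop. Both rejects stand in the grey tray.

```bash
python3 -c "
from cell import bot
print(bot.close_job())"
```

```text
the job is handed in; nothing more can be done
None
```

The job is handed in at about 34 s on the robot's clock: the faulty module stands upright in the reject tray beside the earlier reject, and the spare is fully down in the gap with its terminal block on the same side as its neighbours'.

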